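# Return the set rings to their job trays

## Robot

A 6-joint arm with a two-finger parallel gripper is mounted at the origin on the work surface. World frame = base frame: x ahead of the robot, y to its left, z up, the work surface at z = 0. Lengths are in mm, angles in rad, forces in N, time in s.
With the tool pointing down it reaches from about 350 to 875 mm from the base axis. Payload 4.2 kg.
Tool frame: the origin (TCP) lies midway between the tips of the shut fingers; the grasp point (between the pads) lies 19 mm behind it (manip.grasp_offset is the distance from the TCP to the grasp point, in mm); x points along the fingers, y is the direction in which the jaws open and shut, and the axes are right-handed (so a half turn about x gives the same grasp; the last joint's range is limited). The gripper opens to 85 mm and grips with 20 to 120 N. Pads are 22 mm wide; open, the fingers measure 114 mm over their backs; the gripper's body (76 mm by 85 mm) begins 54 mm behind the grasp point. The pads swing forward as they close: fully open they stand 13 mm farther back than shut.
Start: joints at [-0.868, 0.385, 0.008, 0, -1.194, -0.259], TCP at [268.371, -564.426, 231.312] pointing down, gripper open.
Joint ranges: [-3.14, 3.14], [-1.21, 2.06], [-1.07, 1.41], [-3.16, 2.05], [-2.99, -0.16], [-3.1, 3.1]. Speed limits (rad/s): [2.79, 2.79, 3.14, 3.14, 3.14, 3.14].

## Interface

Orientations are given as a unit quaternion [x, y, z, w].
In Python, from plant import manip, vision, job_done gives the robot as it stands.
- The arm moves only by the tool move_arm, never from a script. Its argument "plan" is a list of rows, each an object with "delta_rot": the turn, a rotation vector about the tool's x, y, z in degrees, a list of three; "linear": the shift along the tool's x, y, z in m, a list of three; "fingers": the gripper command: -1 is shut, 1 is fully open, values between are in proportion. A call has exactly 5 rows; each row shifts and turns the pose as measured when the row begins, along the tool's axes as they then stand; what a row does not reach is not made up. A row lasts 1/10 s, in which the tool goes at most 50 mm and 8.59 degrees, less where a joint would pass 70% of its speed; a pose out of reach is approached as far as the arm can. A call is refused whole if a number of a shift passes 0.05 or a number of a turn 8.59, either way. A call with a gripper value outside its range is refused whole. The fingers move at their own pace and stop on an object; the grip force is fixed at half the most. Time passes only in rows, so rows that do not move let the fingers close, or fill a call up. It gives the time, the measured TCP pose, the force and the opening at its end, in the units of the state.
- manip.sense(): the state, without advancing time (a new reading comes with each control period).
- vision.capture(name): name is "scene" or "top" or "wrist"; returns a dict with "frame" (420x560x3 uint8, blue, green, red), "fx", "fy", "cx", "cy" (pixels), "rvec" (rotation vector, rad) and "tvec" (3), from world to camera coordinates, as OpenCV has them. Camera axes: x right, y down, z forward; pixel columns grow to the right and rows downward; lengths in mm; the calibration is good to about 2 mm. The wrist camera is an equidistant fisheye: a pixel r from the principal point sees the ray r / f radians off the axis. A picture is of the moment at which its call begins. There is no depth.
- job_done(): hands the job in, once; it reports no verdict.
Trained networks look in a picture, given as the dict that the camera call returned (one of the last four; its "shot" number tells which), for a name from the list of things; names that differ only in an ending like _2 or _b are one class to them, and where a whole thing is asked for, a point or a joint stands for the part that bears it (a point fixed in the world has none). Each returns a list of dicts, best first, with "p" (0 to 1); they miss things now and then, are a little off and sometimes report something else, mostly with a low value. They report only what shows in the picture. A call takes as long as a camera call.
- vision.search_frame(label, picture): "position" ([x, y, z] in mm, in world coordinates, good to about 4 mm: the middle of the surface that is visible of it).
The state is a dict: "time_s": time; "joint_positions": joint angles; "qvel": joint speeds; "joint_efforts": joint torques, N m; "eef_pos": TCP position; "tcp_rot": TCP orientation; "contact_force": force on the tool from outside, world axes, zero at the start; "wrist_torque": the same for the moment, N m; "opening": finger opening in mm.
Only numpy, scipy, OpenCV 4.12 (cv2) and the standard library are available. Lean on these libraries where they do the work, as an engineer would, in place of code of your own. Each camera call takes 0.05 s, during which the arm holds its last target. There are 200 camera calls.

## Task

The stones are set: move the row of ring holders from the light wooden setter's rack over to the dark delivery carrier, so that the four finished rings stand in the order of the job trays there, each holder upright on the floor of the tray of its own colour (violet, yellow, green, red) and let go. The trays are usually not in the same order as the holders; the grey tray is taken. Never let a holder with a ring tip over, and leave the bare spare holder without a ring standing in its well in the rack.

Things in the scene. Friction and masses are not known exactly. Their poses are not given: they have to be found in the camera images.
- holder_violet: Ring holder of the violet job, loose, about 160 g, an upright post: foot 44 mm wide, 6 mm high; violet barrel 40 mm in diameter from 6 to 52 mm up (grip it there); aluminium cone up to 77 mm with a gold ring and violet stone, no wider than the barrel. Starts upright in a well of the rack. Origin: centre of the foot's underside; z up the post, x to the stone.
- holder_yellow: Ring holder of the yellow job, loose, about 160 g, an upright post: foot 44 mm wide, 6 mm high; yellow barrel 40 mm in diameter from 6 to 52 mm up (grip it there); aluminium cone up to 77 mm with a gold ring and yellow stone, no wider than the barrel. Starts upright in a well of the rack. Origin: centre of the foot's underside; z up the post, x to the stone.
- holder_green: Ring holder of the green job, loose, about 160 g, an upright post: foot 44 mm wide, 6 mm high; green barrel 40 mm in diameter from 6 to 52 mm up (grip it there); aluminium cone up to 77 mm with a gold ring and green stone, no wider than the barrel. Starts upright in a well of the rack. Origin: centre of the foot's underside; z up the post, x to the stone.
- holder_red: Ring holder of the red job, loose, about 160 g, an upright post: foot 44 mm wide, 6 mm high; red barrel 40 mm in diameter from 6 to 52 mm up (grip it there); aluminium cone up to 77 mm with a gold ring and red stone, no wider than the barrel. Starts upright in a well of the rack. Origin: centre of the foot's underside; z up the post, x to the stone.
- tray_violet: Job tray of the violet job, violet plastic, fixed in the dark carrier: open square well 70 x 70 mm inside, walls 3 mm thick, white ticket on a flat ledge at its -x side. Origin: underside below the well's centre, 8 mm above the bench; well floor 3 mm, wall tops 18 mm above the origin. x points away from the ticket, y along the row; trays are 80 mm apart.
- tray_yellow: Job tray of the yellow job, yellow plastic, fixed in the dark carrier: open square well 70 x 70 mm inside, walls 3 mm thick, white ticket on a flat ledge at its -x side. Origin: underside below the well's centre, 8 mm above the bench; well floor 3 mm, wall tops 18 mm above the origin. x points away from the ticket, y along the row; trays are 80 mm apart.
- tray_green: Job tray of the green job, green plastic, fixed in the dark carrier: open square well 70 x 70 mm inside, walls 3 mm thick, white ticket on a flat ledge at its -x side. Origin: underside below the well's centre, 8 mm above the bench; well floor 3 mm, wall tops 18 mm above the origin. x points away from the ticket, y along the row; trays are 80 mm apart.
- tray_red: Job tray of the red job, red plastic, fixed in the dark carrier: open square well 70 x 70 mm inside, walls 3 mm thick, white ticket on a flat ledge at its -x side. Origin: underside below the well's centre, 8 mm above the bench; well floor 3 mm, wall tops 18 mm above the origin. x points away from the ticket, y along the row; trays are 80 mm apart.
- holder_spare: Spare ring holder: the same shape and size as the others, but the barrel is bare grey aluminium and there is no ring on the cone. It stands in one well of the rack among the others and stays there. Origin: centre of the underside.
- rack: The setter's rack: light wooden block 80 (x) x 366 (y) x 20 mm high, fixed, with five round wells (diameter 50 mm, 6 mm deep, 72 mm apart along y, the middle one at the block's centre), all five occupied at the start; the well floors are 14 mm above the bench. Origin: centre of the underside.

How it is judged (in metres and radians):
At the end, for the whole second after the job is handed in: Each ring holder stands on the floor of the tray of its own colour (axis within 18 mm of the well centre along x and y, underside within 4 mm of the floor), upright within 0.09 rad, released and at rest. The spare holder stands upright within 15 mm of its start (x of holder_violet in the frame of tray_violet between -0.018 and 0.018 m and y of holder_violet in the frame of tray_violet between -0.018 and 0.018 m and z of holder_violet in the frame of tray_violet between -0.001 and 0.007 m and angle between each of holder_violet, holder_yellow, holder_green, holder_red, holder_spare's own z axis and vertical below 0.09 rad and linear speed of each of holder_violet, holder_yellow, holder_green, holder_red below 0.02 m/s and angular speed of each of holder_violet, holder_yellow, holder_green, holder_red below 0.2 rad/s and x of holder_yellow in the frame of tray_yellow between -0.018 and 0.018 m and y of holder_yellow in the frame of tray_yellow between -0.018 and 0.018 m and z of holder_yellow in the frame of tray_yellow between -0.001 and 0.007 m and x of holder_green in the frame of tray_green between -0.018 and 0.018 m and y of holder_green in the frame of tray_green between -0.018 and 0.018 m and z of holder_green in the frame of tray_green between -0.001 and 0.007 m and x of holder_red in the frame of tray_red between -0.018 and 0.018 m and y of holder_red in the frame of tray_red between -0.018 and 0.018 m and z of holder_red in the frame of tray_red between -0.001 and 0.007 m and distance of holder_spare from where it was at the start of the episode below 0.015 m); the robot touches nothing.
It fails at once if a holder with a ring tipped over (more than 1 rad from upright) (angle between any of holder_violet, holder_yellow, holder_green, holder_red's own z axis and vertical above 1 rad).
It fails at once if the spare holder was taken out of its well (moved more than 15 mm) (distance of holder_spare from where it was at the start of the episode above 0.015 m).
It also fails if it takes over 93 s, if anything falls off the work surface, if the arm or the gripper's body presses on something with over 40 N, if the wrist force passes 120 N, or if a joint passes its speed limit or range.

## Working session

There is one attempt and no reset: what is moved stays moved. The work goes in short steps, Python scripts to look and compute and a tool call to move; the robot and the scene stay as the last step left them, time stands still between calls to the robot, and variables do not carry over. Pictures are saved under pics/ and viewed, about 12 in all and at most 16, crops included, and the job is handed in when it is done.

Besides the shell and the picture viewer there is one more tool, called after ">>>" as name([rows], argument=value, ...), one row to a line, values as JSON. move_arm: Moves the arm, as the interface text tells. Its arguments: {"type":"object","properties":{"plan":{"type":"array"}},"required":["plan"]}

```bash
mkdir -p pics; python3 - <<'E'
from plant import manip, vision
import cv2
s=manip.sense(); print({k:s[k] for k in('time_s','eef_pos','tcp_rot','opening')})
for c in('scene','top'):
    p=vision.capture(c); cv2.imwrite(f'pics/{c}0.png',p['frame'])
    for l in ['holder_violet','holder_yellow','holder_green','holder_red','holder_spare','tray_violet','tray_yellow','tray_green','tray_red','rack']:
        r=vision.search_frame(l,p); print(c,l,[( [round(float(v)) for v in d['position']],round(d['p'],2)) for d in r[:2]])
print(manip.sense()['time_s'])
E
```

```text
{'time_s': 0.0, 'eef_pos': array([ 268.11703034, -563.90249952,  230.22712417]), 'tcp_rot': array([-0.15478764,  0.68999643,  0.15630485,  0.6895756 ]), 'opening': 85.54139023777617}
scene holder_violet [([656, 107, 60], 0.66)]
scene holder_yellow [([647, 32, 58], 0.94)]
scene holder_green [([640, -107, 68], 0.65), ([644, -40, 61], 0.59)]
scene holder_red [([632, -180, 62], 0.95)]
scene holder_spare [([637, -105, 67], 0.69), ([460, 58, 12], 0.51)]
scene tray_violet [([457, 58, 14], 0.72)]
scene tray_yellow [([466, 140, 10], 0.85)]
scene tray_green [([449, -102, 11], 0.83)]
scene tray_red [([457, -26, 14], 0.77)]
scene rack [([653, -93, 20], 0.61)]
top holder_violet [([465, 136, 10], 0.67), ([644, 108, 69], 0.66)]
top holder_yellow [([636, 45, 63], 0.95), ([458, 50, 15], 0.55)]
top holder_green [([628, -26, 61], 0.82)]
top holder_red [([615, -164, 65], 0.93)]
top holder_spare [([622, -100, 66], 0.96), ([627, -26, 64], 0.46)]
top tray_violet [([458, 50, 12], 0.56)]
top tray_yellow [([462, 134, 13], 0.67)]
top tray_green [([445, -106, 13], 0.8)]
top tray_red [([453, -30, 13], 0.6)]
top rack [([623, -27, 15], 0.58)]
1.1
```

View pictures.

View pics/top0.png

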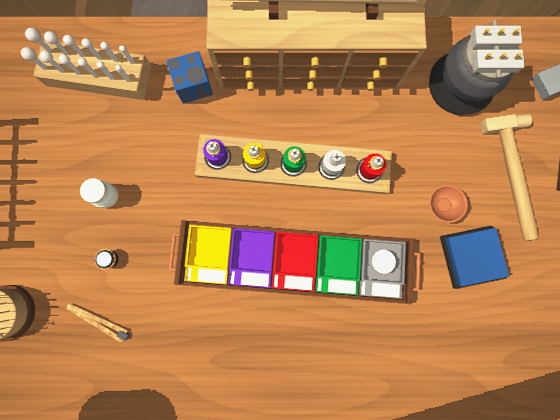

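View pics/scene0.png

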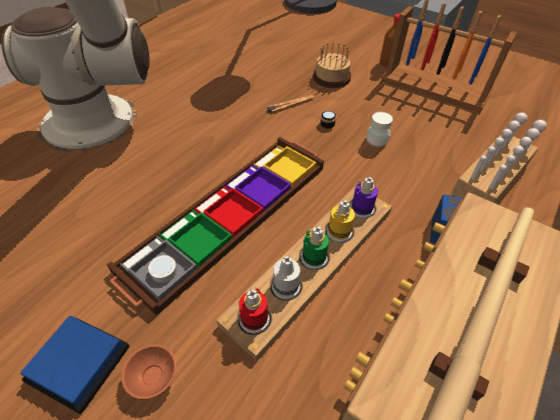

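```bash
cat > h.py <<'E'
import numpy as np, cv2
from scipy.optimize import least_squares
from scipy.spatial.transform import Rotation as R
from plant import manip, vision
HUE={'violet':(122,145),'yellow':(23,33),'green':(50,80),'red':(0,4)}
def masks(img,col):
    h=cv2.cvtColor(img,cv2.COLOR_BGR2HSV); lo,hi=HUE[col]
    m=cv2.inRange(h,(lo,170 if col!='violet' else 110,60),(hi,255,255))
    if col=='red': m|=cv2.inRange(h,(174,170,60),(180,255,255))
    m=cv2.morphologyEx(m,cv2.MORPH_OPEN,np.ones((2,2),np.uint8))
    n,l,s,c=cv2.connectedComponentsWithStats(m)
    return [(s[i],cv2.findContours((l==i).astype(np.uint8),0,2)[0][0][:,0]) for i in np.argsort(-s[:,4]) if i and s[i,4]>60]
def cam(p): return np.array([[p['fx'],0,p['cx']],[0,p['fy'],p['cy']],[0,0,1.]]),np.array(p['rvec'],float).reshape(3),np.array(p['tvec'],float).reshape(3)
def proj(p,X):
    K,r,t=cam(p); return cv2.projectPoints(np.float64(X).reshape(-1,1,3),r,t,K,None)[0][:,0]
def back(p,uv,z):
    K,r,t=cam(p); M=cv2.Rodrigues(r)[0]; C=-M.T@t
    d=(M.T@np.linalg.inv(K)@np.c_[uv,np.ones(len(uv))].T).T
    return C+d*((z-C[2])/d[:,2])[:,None]
a=np.linspace(0,2*np.pi,24,endpoint=False)
def barrel(x,y,f): return np.array([[x+20*np.cos(t),y+20*np.sin(t),f+h] for t in a for h in(6,52)])
def bb(q): return np.r_[q.min(0),q.max(0)]
E
python3 - <<'E'
from h import *
P={c:vision.capture(c) for c in('top','scene')}
import pickle
for col in HUE:
  obs=[]
  for c in P:
    ms=masks(P[c]['frame'],col); print(col,c,[list(map(int,m[0])) for m in ms[:4]])
    if c=='top':
        t=ms[0][1]; box=cv2.boxPoints(cv2.minAreaRect(t)); print('tray', back(P[c],box,26).round(0)[:,:2].tolist())
E
python3 - <<'E'
from h import *
s=manip.sense(); print(R.from_quat(s['tcp_rot']).as_matrix().round(3))
E
```

```text
violet top [[229, 229, 47, 60, 1977], [204, 140, 24, 26, 285]]
tray [[409.0, 93.0], [511.0, 86.0], [504.0, 8.0], [403.0, 16.0]]
violet scene [[236, 168, 55, 44, 1305], [354, 186, 25, 25, 387]]
yellow top [[186, 226, 46, 57, 1654], [244, 144, 20, 21, 175]]
tray [[416.0, 172.0], [517.0, 166.0], [510.0, 88.0], [410.0, 95.0]]
yellow scene [[272, 158, 35, 24, 467]]
green top [[318, 237, 45, 58, 1909], [284, 150, 22, 23, 224]]
tray [[397.0, -66.0], [497.0, -73.0], [492.0, -151.0], [393.0, -142.0]]
green scene [[169, 215, 63, 49, 1436], [305, 237, 24, 24, 244]]
red top [[273, 233, 46, 60, 1974], [361, 155, 26, 25, 295]]
tray [[403.0, 14.0], [504.0, 5.0], [498.0, -73.0], [396.0, -63.0]]
red scene [[205, 187, 59, 52, 1573], [240, 294, 29, 33, 544], [423, 27, 16, 43, 223]]
[[ 0.    -0.429  0.903]
 [-0.     0.903  0.429]
 [-1.    -0.    -0.   ]]
```

```bash
python3 - <<'E'
from h import *
P={c:vision.capture(c) for c in('top','scene')}
obs={'violet':([204,140,24,26],[354,186,25,25]),'yellow':([244,144,20,21],None),'green':([284,150,22,23],[305,237,24,24]),'red':([361,155,26,25],[240,294,29,33])}
k={'violet':2,'yellow':1,'green':0,'red':-2}
for col,o in obs.items():
  for c,b in zip(P,o):
    if b is None: continue
    B=np.array([b[0],b[1],b[0]+b[2]-1,b[1]+b[3]-1])
    f=lambda q:bb(proj(P[c],barrel(q[0],q[1],14)))-B
    r=least_squares(f,[640,72*k[col]-36]); print(col,c,r.x.round(1),r.fun.round(1))
T={'yellow':(475.5,130),'violet':(469.5,50),'red':(463,-31),'green':(456.5,-109)}
ux=np.array([.997,-.079]);uy=np.array([.079,.997])
ims=[]
for c in P:
  im=P[c]['frame'].copy()
  for t in T.values():
    q=np.array([np.r_[np.array(t)+sx*35*ux+sy*35*uy,26] for sx,sy in((-1,-1),(-1,1),(1,1),(1,-1))])
    cv2.polylines(im,[proj(P[c],q).round().astype(np.int32)],True,(255,255,255),1)
  x0,y0=(160,110) if c=='top' else (100,130)
  ims.append(cv2.resize(im[y0:y0+(200 if c=='top' else 230),x0:x0+300],None,fx=2,fy=2) if 0 else im[y0:y0+200,x0:x0+300])
cv2.imwrite('pics/ov.png',cv2.resize(np.vstack(ims),None,fx=1.5*1,fy=1.5))
E
```

```text
violet top [648.6 116.8] [-1.2 -1.4  1.3  1.5]
violet scene [651.8 118.6] [-1.6 -5.1  1.5  4.7]
yellow top [645.7  47.1] [-2.  -3.8  2.2  4. ]
green top [632.6 -26.6] [-1.  -2.7  0.9  2.8]
green scene [638.6 -27.1] [-2.2 -7.3  2.1  6.7]
red top [ 621.4 -170.8] [-1.4 -1.6  1.4  1.7]
red scene [ 624.6 -169.4] [-0.7 -4.5  0.7  4.2]
```

View pics/ov.png

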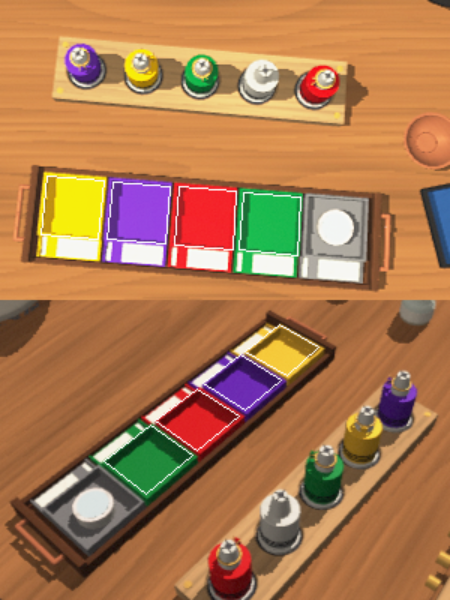

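```bash
cat > go.py <<'E'
import sys; from h import *
# go.py x y z [step_mm] : print 5 rows toward the target, tool y along yaw 174.5 deg
tx,ty,tz=map(float,sys.argv[1:4]); step=float(sys.argv[4]) if len(sys.argv)>4 else 45
s=manip.sense(); p=np.array(s['eef_pos'],float); M=R.from_quat(s['tcp_rot'])
y=np.radians(174.6); X=np.array([0,0,-1.]);Y=np.array([np.cos(y),np.sin(y),0]); G=R.from_matrix(np.c_[X,Y,np.cross(X,Y)])
print(round(s['time_s'],1),p.round(1),'open',round(s['opening'],1),'F',np.round(s['contact_force'],1))
for i in range(5):
    d=np.array([tx,ty,tz])-p; L=np.linalg.norm(d); d*=min(1,step/max(L,1e-9))
    w=(M.inv()*G).as_rotvec(degrees=True); w*=min(1,8.4/max(np.linalg.norm(w),1e-9))
    print(w.round(1).tolist(),(M.inv().apply(d)/1000).round(3).tolist())
    p=p+d; M=M*R.from_rotvec(w,degrees=True)
print('left',(np.array([tx,ty,tz])-p).round(0))
E
python3 go.py 622.5 -170 150
```

```text
1.3 [ 268.4 -564.4  231.3] open 85.3 F [-0.8  0.4  0.6]
[-8.4, 0.0, -0.0] [0.007, 0.017, 0.041]
[-8.4, 0.0, -0.0] [0.007, 0.011, 0.043]
[-8.4, 0.0, -0.0] [0.007, 0.005, 0.044]
[-8.4, 0.0, -0.0] [0.007, -0.002, 0.044]
[-8.4, 0.0, -0.0] [0.007, -0.008, 0.044]
left [206. 229. -47.]
```

>>> move_arm([
  {"delta_rot": [-8.4,0,0],"linear": [0.007,0.017,0.041],"fingers": 1},
  {"delta_rot": [-8.4,0,0],"linear": [0.007,0.011,0.043],"fingers": 1},
  {"delta_rot": [-8.4,0,0],"linear": [0.007,0.005,0.044],"fingers": 1},
  {"delta_rot": [-8.4,0,0],"linear": [0.007,-0.002,0.044],"fingers": 1},
  {"delta_rot": [-8.4,0,0],"linear": [0.007,-0.008,0.044],"fingers": 1},
])

```text
time_s: 1.8
eef_pos: [416.3, -397.7, 196.0]
tcp_rot: [-0.398, 0.586, 0.395, 0.585]
contact_force: [1.5, 0.2, 0.9]
opening: 85.1
```

```bash
python3 go.py 622.5 -170 150
```

```text
1.8 [ 416.3 -397.7  196. ] open 85.1 F [1.5 0.2 0.9]
[-8.4, -0.1, 0.1] [0.007, -0.015, 0.042]
[-8.0, -0.1, 0.1] [0.007, -0.021, 0.039]
[-0.0, 0.0, -0.0] [0.007, -0.027, 0.036]
[-0.0, 0.0, -0.0] [0.007, -0.027, 0.036]
[-0.0, 0.0, -0.0] [0.007, -0.027, 0.036]
left [ 57.  63. -13.]
```

>>> move_arm([
  {"delta_rot": [-8.4,0,0],"linear": [0.007,-0.015,0.042],"fingers": 1},
  {"delta_rot": [-8.0,0,0],"linear": [0.007,-0.021,0.039],"fingers": 1},
  {"delta_rot": [0,0,0],"linear": [0.007,-0.027,0.036],"fingers": 1},
  {"delta_rot": [0,0,0],"linear": [0.007,-0.027,0.036],"fingers": 1},
  {"delta_rot": [0,0,0],"linear": [0.007,-0.027,0.036],"fingers": 1},
])

```text
time_s: 2.3
eef_pos: [570.2, -222.6, 160.8]
tcp_rot: [-0.482, 0.52, 0.477, 0.52]
contact_force: [0.9, -1.2, 0.3]
opening: 85.3
```

```bash
python3 go.py 622.5 -170 150 30
```

```text
2.3 [ 570.2 -222.6  160.8] open 85.3 F [ 0.9 -1.2  0.3]
[0.8, -0.3, 0.3] [0.004, -0.019, 0.023]
[0.0, 0.0, 0.0] [0.004, -0.019, 0.023]
[-0.0, 0.0, -0.0] [0.002, -0.009, 0.011]
[-0.0, 0.0, -0.0] [0.0, 0.0, 0.0]
[-0.0, 0.0, -0.0] [0.0, 0.0, 0.0]
left [0. 0. 0.]
```

>>> move_arm([
  {"delta_rot": [0.8,-0.3,0.3],"linear": [0.004,-0.019,0.023],"fingers": 1},
  {"delta_rot": [0,0,0],"linear": [0.004,-0.019,0.023],"fingers": 1},
  {"delta_rot": [0,0,0],"linear": [0.002,-0.011,0.013],"fingers": 1},
  {"delta_rot": [0,0,0],"linear": [0,0,0],"fingers": 1},
  {"delta_rot": [0,0,0],"linear": [0,0,0],"fingers": 1},
])

```text
time_s: 2.8
eef_pos: [629.1, -160.6, 148.6]
tcp_rot: [-0.477, 0.522, 0.478, 0.521]
contact_force: [-0.3, -0.2, 0.3]
opening: 85.0
```

```bash
python3 go.py 622.5 -170 30 40
python3 - <<'E'
from h import *
p=vision.capture('wrist'); cv2.imwrite('pics/w1.png',p['frame'])
E
```

```text
2.8 [ 629.1 -160.6  148.6] open 85.0 F [-0.3 -0.2  0.3]
[0.4, 0.0, -0.1] [0.04, 0.002, -0.003]
[-0.0, -0.0, 0.0] [0.04, 0.002, -0.003]
[-0.0, -0.0, 0.0] [0.039, 0.002, -0.003]
[-0.0, -0.0, 0.0] [0.0, 0.0, 0.0]
[-0.0, -0.0, 0.0] [0.0, 0.0, 0.0]
left [0. 0. 0.]
```

View pics/w1.png

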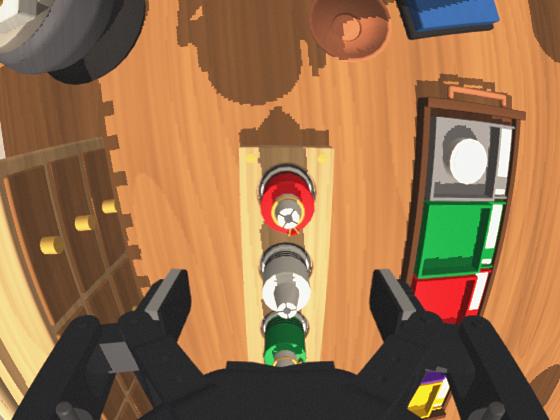

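```bash
cat >> h.py <<'E'
def fish(p,X):
    K,r,t=cam(p); return cv2.fisheye.projectPoints(np.float64(X).reshape(-1,1,3),r,t,K,np.zeros(4))[0][:,0]
W={'violet':(650,117.5),'yellow':(643,46),'green':(636.5,-26),'spare':(629.5,-98),'red':(622.5,-170)}
E
python3 - <<'E'
from h import *
p=vision.capture('wrist'); s=manip.sense()
print('tcp',fish(p,s['eef_pos']))
for k,w in W.items():
    print(k,bb(fish(p,barrel(*w,14))).round(), 'tip',fish(p,[*w,91]).round())
for c in('red','green'):
    for m in masks(p['frame'],c)[:3]: print(c,bb(m[1]),m[0][4])
E
```

```text
tcp [[280.65394133 272.88444487]]
violet [266. 403. 299. 448.] tip [[283. 457.]]
yellow [265. 364. 303. 416.] tip [[284. 424.]]
green [263. 313. 306. 373.] tip [[285. 377.]]
spare [261. 248. 311. 313.] tip [[287. 311.]]
red [260. 168. 315. 233.] tip [[289. 218.]]
red [412 276 479 324] 2281
red [262 174 314 233] 1502
green [416 202 506 278] 4811
green [266 324 304 365] 1015
```

>>> move_arm([
  {"delta_rot": [0.4,0,0],"linear": [0,0.006,-0.01],"fingers": 1},
  {"delta_rot": [0,0,0],"linear": [0,0,0],"fingers": 1},
  {"delta_rot": [0,0,0],"linear": [0.04,0,0],"fingers": 1},
  {"delta_rot": [0,0,0],"linear": [0.03,0,0],"fingers": 1},
  {"delta_rot": [0,0,0],"linear": [0.01,0,0],"fingers": 1},
])

```text
time_s: 3.4
eef_pos: [621.2, -176.7, 72.5]
tcp_rot: [-0.476, 0.523, 0.471, 0.527]
contact_force: [-0.3, 0.1, -0.2]
opening: 85.3
```

```bash
python3 go.py 622.5 -170 30 20
```

```text
3.4 [ 621.2 -176.7   72.5] open 85.3 F [-0.3  0.1 -0.2]
[-0.5, -0.0, 0.5] [0.02, -0.0, 0.003]
[-0.0, 0.0, 0.0] [0.02, -0.0, 0.003]
[0.0, 0.0, 0.0] [0.003, -0.0, 0.0]
[0.0, 0.0, 0.0] [0.0, 0.0, 0.0]
[0.0, 0.0, 0.0] [0.0, 0.0, 0.0]
left [0. 0. 0.]
```

>>> move_arm([
  {"delta_rot": [-0.5,0,0.5],"linear": [0.018,0,0.004],"fingers": 1},
  {"delta_rot": [0,0,0],"linear": [0.015,0,0.001],"fingers": 1},
  {"delta_rot": [0,0,0],"linear": [0.005,0,0],"fingers": 1},
  {"delta_rot": [0,0,0],"linear": [0,0,0],"fingers": 1},
  {"delta_rot": [0,0,0],"linear": [0,0,0],"fingers": 1},
])

```text
time_s: 3.9
eef_pos: [622.5, -172.9, 33.6]
tcp_rot: [-0.476, 0.523, 0.476, 0.523]
contact_force: [0.0, -0.4, 0.1]
opening: 85.2
```

```bash
python3 go.py 622.5 -170 30 20
```

```text
3.9 [ 622.5 -172.9   33.6] open 85.2 F [ 0.  -0.4  0.1]
[0.0, -0.0, 0.0] [0.004, 0.0, 0.003]
[-0.0, -0.0, -0.0] [0.0, 0.0, 0.0]
[0.0, 0.0, 0.0] [0.0, 0.0, 0.0]
[0.0, 0.0, 0.0] [0.0, 0.0, 0.0]
[0.0, 0.0, 0.0] [0.0, 0.0, 0.0]
left [0. 0. 0.]
```

>>> move_arm([
  {"delta_rot": [0,0,0],"linear": [0.003,0,0.003],"fingers": -1},
  {"delta_rot": [0,0,0],"linear": [0,0,0],"fingers": -1},
  {"delta_rot": [0,0,0],"linear": [0,0,0],"fingers": -1},
  {"delta_rot": [0,0,0],"linear": [0,0,0],"fingers": -1},
  {"delta_rot": [0,0,0],"linear": [0,0,0],"fingers": -1},
])

```text
time_s: 4.4
eef_pos: [624.7, -169.5, 33.5]
tcp_rot: [-0.478, 0.521, 0.474, 0.524]
contact_force: [-0.8, 0.0, -2.5]
opening: 38.7
```

>>> move_arm([
  {"delta_rot": [0,0,0],"linear": [0,0,0],"fingers": -1},
  {"delta_rot": [0,0,0],"linear": [0,0,0],"fingers": -1},
  {"delta_rot": [0,0,0],"linear": [0,0,0],"fingers": -1},
  {"delta_rot": [0,0,0],"linear": [0,0,0],"fingers": -1},
  {"delta_rot": [0,0,0],"linear": [0,0,0],"fingers": -1},
])

```text
time_s: 4.9
eef_pos: [624.4, -169.5, 33.2]
tcp_rot: [-0.478, 0.522, 0.475, 0.524]
contact_force: [-0.1, 0.1, 0.8]
opening: 38.5
```

>>> move_arm([
  {"delta_rot": [0,0,0],"linear": [-0.01,0,0],"fingers": -1},
  {"delta_rot": [0,0,0],"linear": [-0.02,0,0],"fingers": -1},
  {"delta_rot": [0,0,0],"linear": [-0.03,0,0],"fingers": -1},
  {"delta_rot": [0,0,0],"linear": [-0.03,0,0],"fingers": -1},
  {"delta_rot": [0,0,0],"linear": [-0.015,0,0],"fingers": -1},
])

```text
time_s: 5.4
eef_pos: [621.3, -169.5, 139.6]
tcp_rot: [-0.475, 0.524, 0.477, 0.522]
contact_force: [-0.3, -0.7, -1.6]
opening: 38.3
```

```bash
python3 go.py 463 -31 135 30
```

```text
5.4 [ 621.3 -169.5  139.6] open 38.3 F [-0.3 -0.7 -1.6]
[0.0, -0.0, -0.2] [0.001, 0.024, 0.018]
[0.0, 0.0, -0.0] [0.001, 0.024, 0.018]
[0.0, 0.0, -0.0] [0.001, 0.024, 0.018]
[0.0, 0.0, -0.0] [0.001, 0.024, 0.018]
[0.0, 0.0, -0.0] [0.001, 0.024, 0.018]
left [-45.  40.  -1.]
```

>>> move_arm([
  {"delta_rot": [0,0,0],"linear": [0,0.016,0.012],"fingers": -1},
  {"delta_rot": [0,0,0],"linear": [0,0.028,0.021],"fingers": -1},
  {"delta_rot": [0,0,0],"linear": [0,0.033,0.025],"fingers": -1},
  {"delta_rot": [0,0,0],"linear": [0,0.033,0.025],"fingers": -1},
  {"delta_rot": [0,0,0],"linear": [0,0.022,0.017],"fingers": -1},
])

```text
time_s: 5.9
eef_pos: [500.2, -57.2, 145.3]
tcp_rot: [-0.477, 0.522, 0.472, 0.526]
contact_force: [0.8, 0.5, -0.9]
opening: 38.4
```

```bash
python3 go.py 463 -31 130 30
```

```text
5.9 [500.2 -57.2 145.3] open 38.4 F [ 0.8  0.5 -0.9]
[-0.3, -0.0, 0.6] [0.009, 0.025, 0.014]
[0.0, -0.0, -0.0] [0.006, 0.015, 0.008]
[0.0, -0.0, -0.0] [0.0, 0.0, 0.0]
[0.0, -0.0, -0.0] [0.0, 0.0, 0.0]
[0.0, -0.0, -0.0] [0.0, 0.0, 0.0]
left [0. 0. 0.]
```

>>> move_arm([
  {"delta_rot": [-0.3,0,0.6],"linear": [0.005,0.02,0.012],"fingers": -1},
  {"delta_rot": [0,0,0],"linear": [0.005,0.01,0.006],"fingers": -1},
  {"delta_rot": [0,0,0],"linear": [0.01,0.003,0.001],"fingers": -1},
  {"delta_rot": [0,0,0],"linear": [0.015,0,0],"fingers": -1},
  {"delta_rot": [0,0,0],"linear": [0.015,0,0],"fingers": -1},
])

```text
time_s: 6.4
eef_pos: [467.7, -32.1, 99.0]
tcp_rot: [-0.479, 0.518, 0.476, 0.525]
contact_force: [-0.1, -1.5, -1.2]
opening: 38.6
```

```bash
python3 go.py 463 -31 31 20
```

```text
6.4 [467.7 -32.1  99. ] open 38.6 F [-0.1 -1.5 -1.2]
[0.3, 0.2, 0.6] [0.02, 0.002, 0.0]
[0.0, -0.0, 0.0] [0.02, 0.001, 0.0]
[0.0, 0.0, 0.0] [0.02, 0.001, 0.0]
[0.0, 0.0, 0.0] [0.008, 0.001, 0.0]
[0.0, 0.0, 0.0] [0.0, 0.0, 0.0]
left [0. 0. 0.]
```

>>> move_arm([
  {"delta_rot": [0.3,0.2,0.6],"linear": [0.02,0.002,0],"fingers": -1},
  {"delta_rot": [0,0,0],"linear": [0.018,0.001,0],"fingers": -1},
  {"delta_rot": [0,0,0],"linear": [0.01,0.001,0],"fingers": -1},
  {"delta_rot": [0,0,0],"linear": [0.005,0,0],"fingers": -1},
  {"delta_rot": [0,0,0],"linear": [0,0,0],"fingers": -1},
])

```text
time_s: 6.9
eef_pos: [465.3, -33.3, 42.1]
tcp_rot: [-0.476, 0.524, 0.476, 0.523]
contact_force: [0.5, -0.4, -1.8]
opening: 38.5
```

```bash
python3 go.py 463 -31 31 5
```

```text
6.9 [465.3 -33.3  42.1] open 38.5 F [ 0.5 -0.4 -1.8]
[-0.1, -0.1, -0.1] [0.005, 0.001, 0.001]
[0.0, 0.0, 0.0] [0.005, 0.001, 0.001]
[0.0, 0.0, 0.0] [0.002, 0.0, 0.0]
[0.0, 0.0, 0.0] [0.0, 0.0, 0.0]
[0.0, 0.0, 0.0] [0.0, 0.0, 0.0]
left [0. 0. 0.]
```

>>> move_arm([
  {"delta_rot": [0,0,0],"linear": [0.005,0.001,0.001],"fingers": -1},
  {"delta_rot": [0,0,0],"linear": [0.004,0.001,0.001],"fingers": -1},
  {"delta_rot": [0,0,0],"linear": [0.002,0,0],"fingers": -1},
  {"delta_rot": [0,0,0],"linear": [0.001,0,0],"fingers": -1},
  {"delta_rot": [0,0,0],"linear": [0,0,0],"fingers": -1},
])

```text
time_s: 7.4
eef_pos: [465.4, -30.9, 30.8]
tcp_rot: [-0.476, 0.523, 0.475, 0.524]
contact_force: [0.0, -0.6, -1.5]
opening: 38.7
```

>>> move_arm([
  {"delta_rot": [0,0,0],"linear": [0.002,0,0],"fingers": -1},
  {"delta_rot": [0,0,0],"linear": [0.001,0,0],"fingers": -1},
  {"delta_rot": [0,0,0],"linear": [0,0,0],"fingers": 0.3},
  {"delta_rot": [0,0,0],"linear": [0,0,0],"fingers": 0.6},
  {"delta_rot": [0,0,0],"linear": [0,0,0],"fingers": 0.6},
])

```text
time_s: 7.9
eef_pos: [466.8, -30.5, 31.1]
tcp_rot: [-0.478, 0.521, 0.474, 0.524]
contact_force: [-0.8, 0.8, -0.5]
opening: 68.8
```

```bash
python3 go.py 465 -31 145 30;  python3 - <<'E'
from h import *
p=vision.capture('wrist'); cv2.imwrite('pics/w2.png',p['frame'])
E
```

```text
7.9 [466.8 -30.5  31.1] open 68.8 F [-0.8  0.8 -0.5]
[0.0, 0.0, 0.4] [-0.03, 0.0, -0.0]
[0.0, 0.0, 0.0] [-0.03, 0.0, -0.0]
[0.0, 0.0, 0.0] [-0.03, 0.0, -0.0]
[0.0, 0.0, 0.0] [-0.024, 0.0, -0.0]
[0.0, 0.0, 0.0] [0.0, 0.0, 0.0]
left [0. 0. 0.]
```

View pics/w2.png

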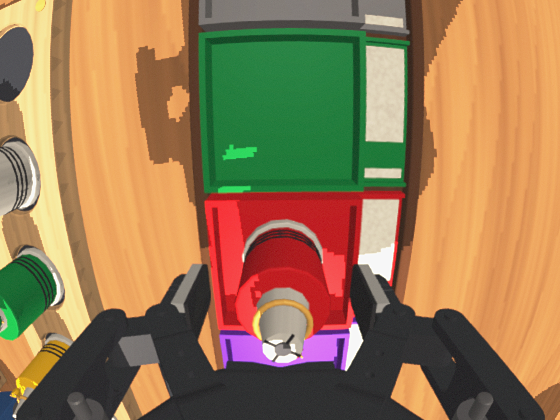

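>>> move_arm([
  {"delta_rot": [0,0,0],"linear": [-0.02,0,0],"fingers": 0.9},
  {"delta_rot": [0,0,0],"linear": [-0.035,0,0],"fingers": 1},
  {"delta_rot": [0,0,0],"linear": [-0.035,0,0],"fingers": 1},
  {"delta_rot": [0,0,0],"linear": [-0.01,-0.02,0],"fingers": 1},
  {"delta_rot": [0,0,0],"linear": [0,-0.035,0],"fingers": 1},
])

```text
time_s: 8.45
eef_pos: [518.0, -36.1, 134.1]
tcp_rot: [-0.477, 0.523, 0.476, 0.523]
contact_force: [1.0, -0.2, -0.4]
opening: 85.3
```

```bash
python3 go.py 636.5 -26 140 35
```

```text
8.4 [518.  -36.1 134.1] open 85.3 F [ 1.  -0.2 -0.4]
[0.1, -0.1, 0.0] [-0.002, -0.034, 0.006]
[0.0, 0.0, 0.0] [-0.002, -0.034, 0.006]
[0.0, 0.0, 0.0] [-0.002, -0.034, 0.006]
[0.0, 0.0, 0.0] [-0.001, -0.014, 0.003]
[0.0, 0.0, 0.0] [0.0, 0.0, 0.0]
left [0. 0. 0.]
```

>>> move_arm([
  {"delta_rot": [0,0,0],"linear": [-0.002,-0.034,0.007],"fingers": 1},
  {"delta_rot": [0,0,0],"linear": [-0.002,-0.034,0.007],"fingers": 1},
  {"delta_rot": [0,0,0],"linear": [-0.001,-0.026,0.005],"fingers": 1},
  {"delta_rot": [0,0,0],"linear": [0,-0.01,0.003],"fingers": 1},
  {"delta_rot": [0,0,0],"linear": [0,0,0],"fingers": 1},
])

```text
time_s: 8.95
eef_pos: [631.1, -24.1, 139.2]
tcp_rot: [-0.477, 0.522, 0.475, 0.524]
contact_force: [-0.8, 0.5, -1.0]
opening: 85.4
```

```bash
python3 go.py 636.5 -26 33 30
```

```text
8.9 [631.1 -24.1 139.2] open 85.4 F [-0.8  0.5 -1. ]
[0.0, -0.0, 0.2] [0.03, -0.001, -0.0]
[-0.0, -0.0, 0.0] [0.03, -0.002, -0.0]
[-0.0, -0.0, 0.0] [0.03, -0.002, -0.0]
[-0.0, -0.0, 0.0] [0.016, -0.001, -0.0]
[-0.0, -0.0, 0.0] [0.0, 0.0, 0.0]
left [0. 0. 0.]
```

>>> move_arm([
  {"delta_rot": [0,0,0],"linear": [0.015,-0.004,-0.001],"fingers": 1},
  {"delta_rot": [0,0,0],"linear": [0.03,-0.002,0],"fingers": 1},
  {"delta_rot": [0,0,0],"linear": [0.03,0,0],"fingers": 1},
  {"delta_rot": [0,0,0],"linear": [0.017,0,0],"fingers": 1},
  {"delta_rot": [0,0,0],"linear": [0.005,0,0],"fingers": 1},
])

```text
time_s: 9.45
eef_pos: [633.9, -26.7, 36.1]
tcp_rot: [-0.476, 0.523, 0.475, 0.524]
contact_force: [-0.1, 1.0, 0.7]
opening: 85.4
```

```bash
python3 go.py 636.5 -26 33 30
```

```text
9.4 [633.9 -26.7  36.1] open 85.4 F [-0.1  1.   0.7]
[-0.1, -0.0, 0.1] [0.003, -0.003, 0.001]
[-0.0, 0.0, 0.0] [0.0, 0.0, 0.0]
[-0.0, 0.0, 0.0] [0.0, 0.0, 0.0]
[0.0, 0.0, 0.0] [0.0, 0.0, 0.0]
[0.0, 0.0, 0.0] [0.0, 0.0, 0.0]
left [0. 0. 0.]
```

>>> move_arm([
  {"delta_rot": [0,0,0],"linear": [0.003,-0.002,0],"fingers": 1},
  {"delta_rot": [0,0,0],"linear": [0,0,0],"fingers": -1},
  {"delta_rot": [0,0,0],"linear": [0,0,0],"fingers": -1},
  {"delta_rot": [0,0,0],"linear": [0,0,0],"fingers": -1},
  {"delta_rot": [0,0,0],"linear": [0,0,0],"fingers": -1},
])

```text
time_s: 9.95
eef_pos: [635.9, -27.2, 34.4]
tcp_rot: [-0.477, 0.522, 0.475, 0.524]
contact_force: [-0.4, -0.5, -1.3]
opening: 38.5
```

>>> move_arm([
  {"delta_rot": [0,0,0],"linear": [0,0,0],"fingers": -1},
  {"delta_rot": [0,0,0],"linear": [0,0,0],"fingers": -1},
  {"delta_rot": [0,0,0],"linear": [0,0,0],"fingers": -1},
  {"delta_rot": [0,0,0],"linear": [-0.01,0,0],"fingers": -1},
  {"delta_rot": [0,0,0],"linear": [-0.02,0,0],"fingers": -1},
])

```text
time_s: 10.45
eef_pos: [632.9, -27.3, 62.5]
tcp_rot: [-0.475, 0.525, 0.476, 0.522]
contact_force: [-0.9, -0.1, -1.0]
opening: 38.7
```

```bash
python3 go.py 456.5 -109 135 30
```

```text
10.4 [632.9 -27.3  62.5] open 38.7 F [-0.9 -0.1 -1. ]
[-0.1, -0.1, -0.2] [-0.01, 0.024, -0.014]
[-0.0, 0.0, -0.0] [-0.01, 0.024, -0.014]
[-0.0, 0.0, -0.0] [-0.01, 0.024, -0.014]
[-0.0, 0.0, -0.0] [-0.01, 0.024, -0.014]
[-0.0, 0.0, -0.0] [-0.01, 0.024, -0.014]
left [-49. -23.  20.]
```

>>> move_arm([
  {"delta_rot": [0,0,0],"linear": [-0.03,0,0],"fingers": -1},
  {"delta_rot": [0,0,0],"linear": [-0.03,0,0],"fingers": -1},
  {"delta_rot": [0,0,0],"linear": [-0.012,0.015,-0.009],"fingers": -1},
  {"delta_rot": [0,0,0],"linear": [0,0.028,-0.016],"fingers": -1},
  {"delta_rot": [0,0,0],"linear": [0,0.033,-0.019],"fingers": -1},
])

```text
time_s: 10.95
eef_pos: [557.5, -63.1, 143.2]
tcp_rot: [-0.478, 0.521, 0.474, 0.524]
contact_force: [0.2, -0.6, -1.5]
opening: 38.6
```

```bash
python3 go.py 456.5 -109 130 30
```

```text
10.9 [557.5 -63.1 143.2] open 38.6 F [ 0.2 -0.6 -1.5]
[0.1, -0.0, 0.4] [0.003, 0.026, -0.015]
[0.0, -0.0, -0.0] [0.004, 0.026, -0.015]
[-0.0, -0.0, -0.0] [0.004, 0.026, -0.015]
[-0.0, -0.0, -0.0] [0.003, 0.019, -0.011]
[-0.0, -0.0, -0.0] [0.0, 0.0, 0.0]
left [0. 0. 0.]
```

>>> move_arm([
  {"delta_rot": [0,0,0],"linear": [0.002,0.031,-0.018],"fingers": -1},
  {"delta_rot": [0,0,0],"linear": [0.003,0.028,-0.016],"fingers": -1},
  {"delta_rot": [0,0,0],"linear": [0.003,0.02,-0.012],"fingers": -1},
  {"delta_rot": [0,0,0],"linear": [0.003,0.008,-0.005],"fingers": -1},
  {"delta_rot": [0,0,0],"linear": [0.01,0.001,0],"fingers": -1},
])

```text
time_s: 11.45
eef_pos: [459.3, -108.5, 126.1]
tcp_rot: [-0.48, 0.519, 0.472, 0.527]
contact_force: [1.2, 1.0, -2.3]
opening: 38.7
```

```bash
python3 go.py 457 -109 32 20
```

```text
11.4 [ 459.3 -108.5  126.1] open 38.7 F [ 1.2  1.  -2.3]
[0.0, 0.1, 0.9] [0.02, 0.001, -0.0]
[-0.0, -0.0, -0.0] [0.02, 0.0, -0.0]
[-0.0, -0.0, -0.0] [0.02, 0.0, -0.0]
[-0.0, -0.0, -0.0] [0.02, 0.0, -0.0]
[-0.0, -0.0, -0.0] [0.014, 0.0, -0.0]
left [0. 0. 0.]
```

>>> move_arm([
  {"delta_rot": [0,0.1,0.8],"linear": [0.018,0.001,0],"fingers": -1},
  {"delta_rot": [0,0,0],"linear": [0.025,0,0],"fingers": -1},
  {"delta_rot": [0,0,0],"linear": [0.022,0,0],"fingers": -1},
  {"delta_rot": [0,0,0],"linear": [0.012,0,0],"fingers": -1},
  {"delta_rot": [0,0,0],"linear": [0.004,0,0],"fingers": -1},
])

```text
time_s: 11.95
eef_pos: [465.9, -106.7, 41.5]
tcp_rot: [-0.479, 0.52, 0.475, 0.524]
contact_force: [-0.5, -0.1, -2.1]
opening: 38.9
```

```bash
python3 go.py 457 -109 31 5
```

```text
11.9 [ 465.9 -106.7   41.5] open 38.9 F [-0.5 -0.1 -2.1]
[0.2, 0.0, 0.5] [0.004, 0.003, -0.001]
[0.0, -0.0, -0.0] [0.004, 0.003, -0.001]
[0.0, 0.0, 0.0] [0.003, 0.002, -0.001]
[0.0, 0.0, 0.0] [0.0, 0.0, 0.0]
[0.0, 0.0, 0.0] [0.0, 0.0, 0.0]
left [0. 0. 0.]
```

>>> move_arm([
  {"delta_rot": [0.2,0,0.5],"linear": [0,0.006,-0.002],"fingers": -1},
  {"delta_rot": [0,0,0],"linear": [0.005,0.003,0],"fingers": -1},
  {"delta_rot": [0,0,0],"linear": [0.003,0,0],"fingers": -1},
  {"delta_rot": [0,0,0],"linear": [0.001,0,0],"fingers": -1},
  {"delta_rot": [0,0,0],"linear": [0,0,0],"fingers": -1},
])

```text
time_s: 12.45
eef_pos: [458.9, -107.2, 32.4]
tcp_rot: [-0.477, 0.522, 0.476, 0.523]
contact_force: [0.1, 0.3, -1.3]
opening: 39.0
```

>>> move_arm([
  {"delta_rot": [0,0,0],"linear": [0.003,0,0],"fingers": -1},
  {"delta_rot": [0,0,0],"linear": [0,0,0],"fingers": -1},
  {"delta_rot": [0,0,0],"linear": [0,0,0],"fingers": 0.3},
  {"delta_rot": [0,0,0],"linear": [0,0,0],"fingers": 0.6},
  {"delta_rot": [0,0,0],"linear": [0,0,0],"fingers": 0.6},
])

```text
time_s: 12.95
eef_pos: [461.4, -107.1, 32.4]
tcp_rot: [-0.479, 0.52, 0.475, 0.524]
contact_force: [-0.7, -0.5, -0.3]
opening: 68.2
```

>>> move_arm([
  {"delta_rot": [0,0,0],"linear": [-0.02,0,0],"fingers": 0.9},
  {"delta_rot": [0,0,0],"linear": [-0.035,0,0],"fingers": 1},
  {"delta_rot": [0,0,0],"linear": [-0.035,0,0],"fingers": 1},
  {"delta_rot": [0,0,0],"linear": [-0.01,-0.02,0.02],"fingers": 1},
  {"delta_rot": [0,0,0],"linear": [0,-0.033,0.033],"fingers": 1},
])

```text
time_s: 13.45
eef_pos: [514.9, -60.9, 135.5]
tcp_rot: [-0.476, 0.523, 0.475, 0.524]
contact_force: [0.5, -1.3, 0.1]
opening: 85.5
```

```bash
python3 go.py 650 117.5 145 45; python3 - <<'E'
from h import *
p=vision.capture('scene'); cv2.imwrite('pics/s2.png',p['frame'])
E
```

```text
13.4 [514.9 -60.9 135.5] open 85.5 F [ 0.5 -1.3  0.1]
[-0.2, 0.0, 0.1] [-0.002, -0.024, 0.038]
[0.0, 0.0, 0.0] [-0.002, -0.024, 0.038]
[0.0, 0.0, 0.0] [-0.002, -0.024, 0.038]
[0.0, 0.0, 0.0] [-0.002, -0.024, 0.038]
[0.0, 0.0, 0.0] [-0.002, -0.023, 0.037]
left [0. 0. 0.]
```

View pics/s2.png

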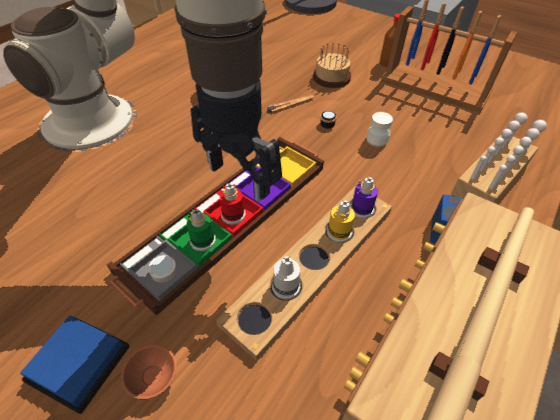

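>>> move_arm([
  {"delta_rot": [0,0,0],"linear": [-0.003,-0.024,0.038],"fingers": 1},
  {"delta_rot": [0,0,0],"linear": [-0.003,-0.024,0.038],"fingers": 1},
  {"delta_rot": [0,0,0],"linear": [-0.002,-0.024,0.038],"fingers": 1},
  {"delta_rot": [0,0,0],"linear": [-0.002,-0.02,0.032],"fingers": 1},
  {"delta_rot": [0,0,0],"linear": [0,-0.012,0.018],"fingers": 1},
])

```text
time_s: 14.0
eef_pos: [642.4, 99.5, 145.6]
tcp_rot: [-0.478, 0.521, 0.474, 0.525]
contact_force: [-0.7, 0.4, -1.3]
opening: 85.4
```

```bash
python3 go.py 650 117.5 110 20
```

```text
14.0 [642.4  99.5 145.6] open 85.4 F [-0.7  0.4 -1.3]
[0.0, 0.0, 0.5] [0.018, -0.003, 0.009]
[-0.0, 0.0, 0.0] [0.018, -0.003, 0.009]
[0.0, 0.0, 0.0] [0.001, -0.0, 0.0]
[0.0, 0.0, 0.0] [0.0, 0.0, 0.0]
[0.0, 0.0, 0.0] [0.0, 0.0, 0.0]
left [0. 0. 0.]
```

>>> move_arm([
  {"delta_rot": [0,0,0.5],"linear": [0.005,-0.004,0.01],"fingers": 1},
  {"delta_rot": [0,0,0],"linear": [0.015,0,0.002],"fingers": 1},
  {"delta_rot": [0,0,0],"linear": [0.025,0,0],"fingers": 1},
  {"delta_rot": [0,0,0],"linear": [0.02,0,0],"fingers": 1},
  {"delta_rot": [0,0,0],"linear": [0.01,0,0],"fingers": 1},
])

```text
time_s: 14.5
eef_pos: [648.2, 113.5, 66.2]
tcp_rot: [-0.476, 0.523, 0.477, 0.522]
contact_force: [0.5, -0.3, 0.0]
opening: 85.4
```

```bash
python3 go.py 650 117.5 34 20
```

```text
14.5 [648.2 113.5  66.2] open 85.4 F [ 0.5 -0.3  0. ]
[0.2, 0.0, -0.1] [0.02, -0.001, 0.003]
[0.0, 0.0, 0.0] [0.012, -0.001, 0.002]
[0.0, -0.0, -0.0] [0.0, 0.0, 0.0]
[0.0, -0.0, -0.0] [0.0, 0.0, 0.0]
[0.0, -0.0, -0.0] [0.0, 0.0, 0.0]
left [0. 0. 0.]
```

>>> move_arm([
  {"delta_rot": [0,0,0],"linear": [0.015,-0.001,0.003],"fingers": 1},
  {"delta_rot": [0,0,0],"linear": [0.012,-0.001,0.001],"fingers": 1},
  {"delta_rot": [0,0,0],"linear": [0.003,0,0],"fingers": 1},
  {"delta_rot": [0,0,0],"linear": [0,0,0],"fingers": 1},
  {"delta_rot": [0,0,0],"linear": [0,0,0],"fingers": -1},
])

```text
time_s: 15.0
eef_pos: [649.8, 116.1, 32.7]
tcp_rot: [-0.475, 0.524, 0.477, 0.521]
contact_force: [-0.1, 0.0, -0.8]
opening: 73.0
```

>>> move_arm([
  {"delta_rot": [0,0,0],"linear": [0,0,0],"fingers": -1},
  {"delta_rot": [0,0,0],"linear": [0,0,0],"fingers": -1},
  {"delta_rot": [0,0,0],"linear": [0,0,0],"fingers": -1},
  {"delta_rot": [0,0,0],"linear": [0,0,0],"fingers": -1},
  {"delta_rot": [0,0,0],"linear": [0,0,0],"fingers": -1},
])

```text
time_s: 15.5
eef_pos: [650.9, 116.6, 35.4]
tcp_rot: [-0.476, 0.522, 0.477, 0.523]
contact_force: [-0.4, -0.3, -2.1]
opening: 38.4
```

>>> move_arm([
  {"delta_rot": [0,0,0],"linear": [0,0,0],"fingers": -1},
  {"delta_rot": [0,0,0],"linear": [0,0,0],"fingers": -1},
  {"delta_rot": [0,0,0],"linear": [-0.01,0,0],"fingers": -1},
  {"delta_rot": [0,0,0],"linear": [-0.02,0,0],"fingers": -1},
  {"delta_rot": [0,0,0],"linear": [-0.03,0,0],"fingers": -1},
])

```text
time_s: 16.0
eef_pos: [647.2, 115.3, 91.8]
tcp_rot: [-0.474, 0.527, 0.479, 0.519]
contact_force: [0.0, 0.4, -1.1]
opening: 38.7
```

```bash
python3 go.py 470 50 140 30
```

```text
16.0 [647.2 115.3  91.8] open 38.7 F [ 0.   0.4 -1.1]
[0.0, -0.2, -0.7] [-0.007, 0.026, -0.013]
[0.0, -0.0, -0.0] [-0.007, 0.026, -0.013]
[0.0, -0.0, -0.0] [-0.007, 0.026, -0.013]
[0.0, -0.0, -0.0] [-0.007, 0.026, -0.013]
[0.0, -0.0, -0.0] [-0.007, 0.026, -0.013]
left [-41. -15.  11.]
```

>>> move_arm([
  {"delta_rot": [0,0,-0.6],"linear": [-0.03,0.005,-0.002],"fingers": -1},
  {"delta_rot": [0,0,0],"linear": [-0.012,0.018,-0.008],"fingers": -1},
  {"delta_rot": [0,0,0],"linear": [0,0.03,-0.013],"fingers": -1},
  {"delta_rot": [0,0,0],"linear": [0,0.033,-0.015],"fingers": -1},
  {"delta_rot": [0,0,0],"linear": [0,0.033,-0.015],"fingers": -1},
])

```text
time_s: 16.5
eef_pos: [528.5, 74.8, 143.4]
tcp_rot: [-0.48, 0.518, 0.473, 0.527]
contact_force: [-0.0, -0.1, -0.8]
opening: 38.5
```

```bash
python3 go.py 470 50 130 30
```

```text
16.5 [528.5  74.8 143.4] open 38.5 F [-0.  -0.1 -0.8]
[0.2, 0.2, 0.9] [0.006, 0.026, -0.014]
[0.0, 0.0, 0.0] [0.006, 0.026, -0.014]
[0.0, 0.0, 0.0] [0.001, 0.004, -0.002]
[0.0, 0.0, 0.0] [0.0, 0.0, 0.0]
[0.0, 0.0, 0.0] [0.0, 0.0, 0.0]
left [0. 0. 0.]
```

>>> move_arm([
  {"delta_rot": [0.2,0.2,0.9],"linear": [0.004,0.024,-0.013],"fingers": -1},
  {"delta_rot": [0,0,0],"linear": [0.004,0.018,-0.01],"fingers": -1},
  {"delta_rot": [0,0,0],"linear": [0.006,0.006,-0.003],"fingers": -1},
  {"delta_rot": [0,0,0],"linear": [0.015,0.002,0],"fingers": -1},
  {"delta_rot": [0,0,0],"linear": [0.018,0,0],"fingers": -1},
])

```text
time_s: 17.0
eef_pos: [473.4, 52.3, 101.5]
tcp_rot: [-0.477, 0.519, 0.474, 0.527]
contact_force: [0.1, -0.6, -1.5]
opening: 38.4
```

```bash
python3 go.py 470 50 32 20
```

```text
17.0 [473.4  52.3 101.5] open 38.4 F [ 0.1 -0.6 -1.5]
[-0.0, 0.3, 0.6] [0.02, 0.001, -0.001]
[-0.0, 0.0, -0.0] [0.02, 0.001, -0.001]
[-0.0, 0.0, -0.0] [0.02, 0.001, -0.001]
[-0.0, 0.0, -0.0] [0.01, 0.0, -0.0]
[-0.0, 0.0, -0.0] [0.0, 0.0, 0.0]
left [0. 0. 0.]
```

>>> move_arm([
  {"delta_rot": [0,0.3,0.6],"linear": [0.02,0.002,-0.001],"fingers": -1},
  {"delta_rot": [0,0,0],"linear": [0.018,0.002,-0.001],"fingers": -1},
  {"delta_rot": [0,0,0],"linear": [0.01,0.001,0],"fingers": -1},
  {"delta_rot": [0,0,0],"linear": [0.004,0.001,0],"fingers": -1},
  {"delta_rot": [0,0,0],"linear": [0,0,0],"fingers": -1},
])

```text
time_s: 17.5
eef_pos: [470.9, 52.4, 47.8]
tcp_rot: [-0.477, 0.522, 0.476, 0.524]
contact_force: [-0.0, 0.0, -0.9]
opening: 38.5
```

```bash
python3 go.py 470 50 32 5
```

```text
17.5 [470.9  52.4  47.8] open 38.5 F [-0.   0.  -0.9]
[0.1, 0.0, 0.2] [0.005, 0.0, -0.001]
[-0.0, -0.0, 0.0] [0.005, 0.0, -0.001]
[-0.0, -0.0, 0.0] [0.005, 0.0, -0.001]
[-0.0, -0.0, 0.0] [0.001, 0.0, -0.0]
[-0.0, -0.0, 0.0] [0.0, 0.0, 0.0]
left [0. 0. 0.]
```

>>> move_arm([
  {"delta_rot": [0,0,0],"linear": [0.006,0,-0.001],"fingers": -1},
  {"delta_rot": [0,0,0],"linear": [0.005,0,-0.001],"fingers": -1},
  {"delta_rot": [0,0,0],"linear": [0.003,0,0],"fingers": -1},
  {"delta_rot": [0,0,0],"linear": [0.001,0,0],"fingers": -1},
  {"delta_rot": [0,0,0],"linear": [0,0,0],"fingers": -1},
])

```text
time_s: 18.0
eef_pos: [473.0, 51.2, 33.6]
tcp_rot: [-0.478, 0.52, 0.475, 0.525]
contact_force: [-0.9, 0.6, -1.6]
opening: 38.4
```

>>> move_arm([
  {"delta_rot": [0,0,0],"linear": [0.003,0.001,0],"fingers": -1},
  {"delta_rot": [0,0,0],"linear": [0,0,0],"fingers": -1},
  {"delta_rot": [0,0,0],"linear": [0,0,0],"fingers": 0.3},
  {"delta_rot": [0,0,0],"linear": [0,0,0],"fingers": 0.6},
  {"delta_rot": [0,0,0],"linear": [0,0,0],"fingers": 0.6},
])

```text
time_s: 18.5
eef_pos: [473.9, 52.0, 32.6]
tcp_rot: [-0.479, 0.518, 0.475, 0.526]
contact_force: [0.3, 0.2, -0.6]
opening: 68.1
```

>>> move_arm([
  {"delta_rot": [0,0,0],"linear": [-0.02,0,0],"fingers": 0.9},
  {"delta_rot": [0,0,0],"linear": [-0.035,0,0],"fingers": 1},
  {"delta_rot": [0,0,0],"linear": [-0.035,0,0],"fingers": 1},
  {"delta_rot": [0,0,0],"linear": [-0.01,-0.02,0],"fingers": 1},
  {"delta_rot": [0,0,0],"linear": [0,-0.035,0.002],"fingers": 1},
])

```text
time_s: 19.0
eef_pos: [524.5, 47.8, 136.2]
tcp_rot: [-0.479, 0.519, 0.476, 0.524]
contact_force: [0.8, 0.7, -0.2]
opening: 85.3
```

```bash
python3 go.py 643 46 135 35
```

```text
19.0 [524.5  47.8 136.2] open 85.3 F [ 0.8  0.7 -0.2]
[0.3, 0.1, 0.4] [0.001, -0.035, 0.003]
[-0.0, -0.0, -0.0] [0.0, -0.035, 0.003]
[0.0, -0.0, 0.0] [0.0, -0.035, 0.003]
[-0.0, -0.0, 0.0] [0.0, -0.013, 0.001]
[-0.0, -0.0, 0.0] [0.0, 0.0, 0.0]
left [0. 0. 0.]
```

>>> move_arm([
  {"delta_rot": [0.3,0.1,0.4],"linear": [0,-0.036,0.003],"fingers": 1},
  {"delta_rot": [0,0,0],"linear": [0,-0.035,0.003],"fingers": 1},
  {"delta_rot": [0,0,0],"linear": [0,-0.026,0.003],"fingers": 1},
  {"delta_rot": [0,0,0],"linear": [0,-0.012,0.001],"fingers": 1},
  {"delta_rot": [0,0,0],"linear": [0,0,0],"fingers": 1},
])

```text
time_s: 19.5
eef_pos: [641.6, 47.3, 136.8]
tcp_rot: [-0.476, 0.522, 0.475, 0.525]
contact_force: [-0.5, 0.4, 0.3]
opening: 85.5
```

```bash
python3 go.py 643 46 34 30
```

```text
19.5 [641.6  47.3 136.8] open 85.5 F [-0.5  0.4  0.3]
[-0.1, 0.1, 0.2] [0.03, -0.0, -0.0]
[0.0, -0.0, -0.0] [0.03, -0.0, -0.0]
[0.0, -0.0, -0.0] [0.03, -0.0, -0.0]
[0.0, -0.0, -0.0] [0.013, -0.0, -0.0]
[0.0, -0.0, -0.0] [0.0, 0.0, 0.0]
left [0. 0. 0.]
```

>>> move_arm([
  {"delta_rot": [0,0,0],"linear": [0.015,-0.002,-0.001],"fingers": 1},
  {"delta_rot": [0,0,0],"linear": [0.03,0,0],"fingers": 1},
  {"delta_rot": [0,0,0],"linear": [0.03,0,0],"fingers": 1},
  {"delta_rot": [0,0,0],"linear": [0.016,0,0],"fingers": 1},
  {"delta_rot": [0,0,0],"linear": [0.004,0,0],"fingers": 1},
])

```text
time_s: 20.0
eef_pos: [639.0, 45.8, 35.9]
tcp_rot: [-0.475, 0.523, 0.476, 0.524]
contact_force: [0.1, 0.4, -0.1]
opening: 85.2
```

```bash
python3 go.py 643 46 34 30
```

```text
20.0 [639.   45.8  35.9] open 85.2 F [ 0.1  0.4 -0.1]
[-0.1, 0.1, 0.1] [0.002, -0.004, 0.001]
[0.0, -0.0, -0.0] [0.0, 0.0, 0.0]
[-0.0, 0.0, 0.0] [0.0, 0.0, 0.0]
[0.0, 0.0, 0.0] [0.0, 0.0, 0.0]
[0.0, 0.0, 0.0] [0.0, 0.0, 0.0]
left [0. 0. 0.]
```

>>> move_arm([
  {"delta_rot": [0,0,0],"linear": [0.002,-0.004,0],"fingers": 1},
  {"delta_rot": [0,0,0],"linear": [0,0,0],"fingers": 1},
  {"delta_rot": [0,0,0],"linear": [0,0,0],"fingers": -1},
  {"delta_rot": [0,0,0],"linear": [0,0,0],"fingers": -1},
  {"delta_rot": [0,0,0],"linear": [0,0,0],"fingers": -1},
])

```text
time_s: 20.5
eef_pos: [643.0, 45.7, 35.6]
tcp_rot: [-0.476, 0.522, 0.476, 0.525]
contact_force: [-0.0, 0.0, 0.2]
opening: 44.0
```

>>> move_arm([
  {"delta_rot": [0,0,0],"linear": [0,0,0],"fingers": -1},
  {"delta_rot": [0,0,0],"linear": [0,0,0],"fingers": -1},
  {"delta_rot": [0,0,0],"linear": [0,0,0],"fingers": -1},
  {"delta_rot": [0,0,0],"linear": [0,0,0],"fingers": -1},
  {"delta_rot": [0,0,0],"linear": [0,0,0],"fingers": -1},
])

```text
time_s: 21.0
eef_pos: [642.9, 45.8, 36.2]
tcp_rot: [-0.476, 0.522, 0.475, 0.525]
contact_force: [-1.5, 0.9, 0.7]
opening: 38.5
```

>>> move_arm([
  {"delta_rot": [0,0,0],"linear": [-0.01,0,0],"fingers": -1},
  {"delta_rot": [0,0,0],"linear": [-0.02,0,0],"fingers": -1},
  {"delta_rot": [0,0,0],"linear": [-0.03,0,0],"fingers": -1},
  {"delta_rot": [0,0,0],"linear": [-0.03,0,0],"fingers": -1},
  {"delta_rot": [0,0,0],"linear": [-0.015,0,0],"fingers": -1},
])

```text
time_s: 21.5
eef_pos: [640.5, 44.7, 142.9]
tcp_rot: [-0.474, 0.524, 0.477, 0.522]
contact_force: [0.1, -0.1, -1.0]
opening: 38.4
```

```bash
python3 go.py 476 130 138 35
```

```text
21.5 [640.5  44.7 142.9] open 38.4 F [ 0.1 -0.1 -1. ]
[-0.1, 0.0, -0.2] [0.001, 0.032, 0.013]
[0.0, 0.0, 0.0] [0.001, 0.032, 0.013]
[0.0, 0.0, 0.0] [0.001, 0.032, 0.013]
[0.0, 0.0, 0.0] [0.001, 0.032, 0.013]
[0.0, 0.0, 0.0] [0.001, 0.032, 0.013]
left [-9.  5. -0.]
```

>>> move_arm([
  {"delta_rot": [0,0,0],"linear": [0,0.016,0.007],"fingers": -1},
  {"delta_rot": [0,0,0],"linear": [0,0.03,0.012],"fingers": -1},
  {"delta_rot": [0,0,0],"linear": [0,0.035,0.015],"fingers": -1},
  {"delta_rot": [0,0,0],"linear": [0,0.033,0.014],"fingers": -1},
  {"delta_rot": [0,0,0],"linear": [0,0.024,0.01],"fingers": -1},
])

```text
time_s: 22.0
eef_pos: [510.0, 116.6, 149.9]
tcp_rot: [-0.475, 0.521, 0.473, 0.528]
contact_force: [-0.5, 0.6, -1.1]
opening: 38.7
```

```bash
python3 go.py 476 130 130 30
```

```text
22.0 [510.  116.6 149.9] open 38.7 F [-0.5  0.6 -1.1]
[-0.4, 0.3, 0.5] [0.014, 0.025, 0.007]
[0.0, 0.0, 0.0] [0.006, 0.01, 0.003]
[-0.0, 0.0, -0.0] [0.0, 0.0, 0.0]
[-0.0, 0.0, -0.0] [0.0, 0.0, 0.0]
[-0.0, 0.0, -0.0] [0.0, 0.0, 0.0]
left [0. 0. 0.]
```

>>> move_arm([
  {"delta_rot": [-0.3,0.3,0.5],"linear": [0.008,0.018,0.006],"fingers": -1},
  {"delta_rot": [0,0,0],"linear": [0.01,0.01,0.002],"fingers": -1},
  {"delta_rot": [0,0,0],"linear": [0.012,0.003,0.001],"fingers": -1},
  {"delta_rot": [0,0,0],"linear": [0.018,0.001,0],"fingers": -1},
  {"delta_rot": [0,0,0],"linear": [0.018,0,0],"fingers": -1},
])

```text
time_s: 22.5
eef_pos: [477.5, 132.4, 89.9]
tcp_rot: [-0.478, 0.517, 0.476, 0.527]
contact_force: [0.1, 0.9, -2.3]
opening: 38.3
```

```bash
python3 go.py 476 130 33 20
```

```text
22.5 [477.5 132.4  89.9] open 38.3 F [ 0.1  0.9 -2.3]
[0.3, 0.5, 0.7] [0.02, 0.001, -0.001]
[0.0, 0.0, 0.0] [0.02, 0.0, -0.001]
[0.0, 0.0, 0.0] [0.017, 0.0, -0.001]
[0.0, 0.0, 0.0] [0.0, 0.0, 0.0]
[0.0, 0.0, 0.0] [0.0, 0.0, 0.0]
left [0. 0. 0.]
```

>>> move_arm([
  {"delta_rot": [0.3,0.4,0.7],"linear": [0.016,0.001,-0.001],"fingers": -1},
  {"delta_rot": [0,0,0],"linear": [0.013,0.001,-0.001],"fingers": -1},
  {"delta_rot": [0,0,0],"linear": [0.007,0,0],"fingers": -1},
  {"delta_rot": [0,0,0],"linear": [0.003,0,0],"fingers": -1},
  {"delta_rot": [0,0,0],"linear": [0,0,0],"fingers": -1},
])

```text
time_s: 23.0
eef_pos: [475.7, 130.6, 49.1]
tcp_rot: [-0.475, 0.524, 0.476, 0.522]
contact_force: [-0.3, -0.3, -1.7]
opening: 38.3
```

```bash
python3 go.py 476 130 33 5
```

```text
23.0 [475.7 130.6  49.1] open 38.3 F [-0.3 -0.3 -1.7]
[-0.0, -0.0, -0.1] [0.005, -0.0, -0.0]
[0.0, 0.0, 0.0] [0.005, -0.0, -0.0]
[0.0, 0.0, 0.0] [0.005, -0.0, -0.0]
[0.0, 0.0, 0.0] [0.001, -0.0, -0.0]
[0.0, 0.0, 0.0] [0.0, 0.0, 0.0]
left [0. 0. 0.]
```

>>> move_arm([
  {"delta_rot": [0,0,0],"linear": [0.006,0,0],"fingers": -1},
  {"delta_rot": [0,0,0],"linear": [0.005,0,0],"fingers": -1},
  {"delta_rot": [0,0,0],"linear": [0.003,0,0],"fingers": -1},
  {"delta_rot": [0,0,0],"linear": [0.001,0,0],"fingers": -1},
  {"delta_rot": [0,0,0],"linear": [0,0,0],"fingers": -1},
])

```text
time_s: 23.5
eef_pos: [477.0, 131.3, 34.3]
tcp_rot: [-0.476, 0.523, 0.476, 0.523]
contact_force: [-0.6, 0.9, -1.6]
opening: 38.4
```

>>> move_arm([
  {"delta_rot": [0,0,0],"linear": [0.003,0,0],"fingers": -1},
  {"delta_rot": [0,0,0],"linear": [0,0,0],"fingers": -1},
  {"delta_rot": [0,0,0],"linear": [0,0,0],"fingers": 0.3},
  {"delta_rot": [0,0,0],"linear": [0,0,0],"fingers": 0.6},
  {"delta_rot": [0,0,0],"linear": [0,0,0],"fingers": 0.6},
])

```text
time_s: 24.0
eef_pos: [478.6, 132.2, 34.3]
tcp_rot: [-0.477, 0.521, 0.476, 0.524]
contact_force: [0.2, -0.7, 0.2]
opening: 68.2
```

>>> move_arm([
  {"delta_rot": [0,0,0],"linear": [-0.02,0,0],"fingers": 0.9},
  {"delta_rot": [0,0,0],"linear": [-0.035,0,0],"fingers": 1},
  {"delta_rot": [0,0,0],"linear": [-0.045,0,0],"fingers": 1},
  {"delta_rot": [0,0,0],"linear": [-0.045,0,0.02],"fingers": 1},
  {"delta_rot": [0,0,0],"linear": [-0.02,0,0.04],"fingers": 1},
])

```text
time_s: 24.5
eef_pos: [480.9, 188.0, 200.4]
tcp_rot: [-0.474, 0.527, 0.475, 0.521]
contact_force: [1.6, 1.4, -0.0]
opening: 85.4
```

>>> move_arm([
  {"delta_rot": [0,0,0],"linear": [0,0,0.045],"fingers": 1},
  {"delta_rot": [0,0,0],"linear": [0,0,0.04],"fingers": 1},
  {"delta_rot": [0,0,0],"linear": [0,0,0.02],"fingers": 1},
  {"delta_rot": [0,0,0],"linear": [0,0,0],"fingers": 1},
  {"delta_rot": [0,0,0],"linear": [0,0,0],"fingers": 1},
])

```text
time_s: 25.0
eef_pos: [493.2, 301.1, 205.2]
tcp_rot: [-0.475, 0.522, 0.476, 0.525]
contact_force: [0.6, -0.5, 0.3]
opening: 85.9
```

```bash
python3 - <<'E'
from h import *
p=vision.capture('top'); q=vision.capture('scene')
T={'yellow':(475.5,130),'violet':(469.5,50),'red':(463,-31),'green':(456.5,-109)}
for n in T:
  for c,pp in(('top',p),('scene',q)):
    print(n,T[n],c,[(np.round(d['position']).tolist(),round(d['p'],2)) for d in vision.search_frame('holder_'+n,pp)[:2]])
print('spare',[np.round(d['position']).tolist() for d in vision.search_frame('holder_spare',p)[:1]])
ims=[]
for n,pp,(x0,y0) in(('top',p,(160,110)),('scene',q,(100,110))):
  im=pp['frame'].copy()
  for t in T.values():
    c=np.array([[t[0]+22*np.cos(b),t[1]+22*np.sin(b),11] for b in a])
    cv2.polylines(im,[proj(pp,c).round().astype(np.int32)],True,(255,255,255),1)
  ims.append(im[y0:y0+200,x0:x0+300])
cv2.imwrite('pics/fin.png',cv2.resize(np.vstack(ims),None,fx=1.5,fy=1.5))
E
```

```text
yellow (475.5, 130) top [([478.0, 125.0, 64.0], 0.95)]
yellow (475.5, 130) scene [([484.0, 119.0, 51.0], 0.89)]
violet (469.5, 50) top [([469.0, 42.0, 70.0], 0.94)]
violet (469.5, 50) scene [([483.0, 44.0, 58.0], 0.81)]
red (463, -31) top [([463.0, -30.0, 65.0], 0.86)]
red (463, -31) scene [([477.0, -41.0, 51.0], 0.58)]
green (456.5, -109) top [([458.0, -100.0, 60.0], 0.75), ([630.0, -14.0, 19.0], 0.31)]
green (456.5, -109) scene [([471.0, -117.0, 58.0], 0.93)]
spare [[626.0, -98.0, 64.0]]
```

View pics/fin.png

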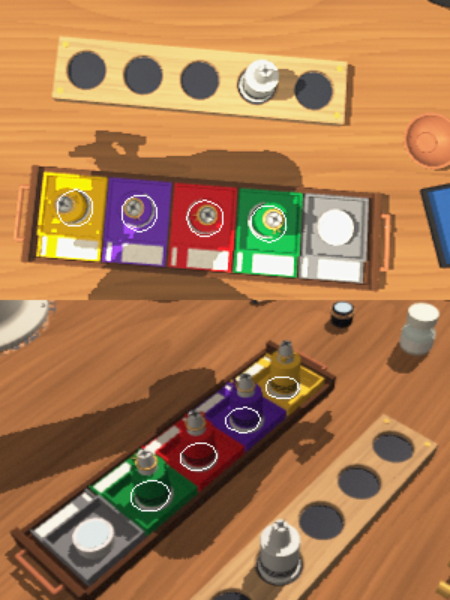

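The picture shows all four holders upright. Each foot fills its white circle at its tray's centre, for example red at about (205,218) and yellow at (75,208) in the top half. The spare is still in its well.

```bash
python3 -c "
from plant import job_done
print(job_done())"
```

```text
the job is handed in; nothing more can be done
None
```

All four ring holders are in the trays of their own colour, in the order red, green, violet, yellow. Each was gripped on its barrel, lowered to the tray floor and let go, and the arm then moved clear. I handed the job in at about 25 s of the 93 s allowed.

**Positions:** In the last top and scene pictures, all four holders stand upright, with their feet on the circles I drew at the tray centres. At release, the gripper was within about 5 mm of each tray centre. None of the force readings I saw passed about 3 N.

**Spare holder:** It was never touched and still stands in its well.

**Disagreement:** The detector's holder positions differ between the two cameras by up to 18 mm and from the tray centres by up to 16 mm. It reports the middle of the visible surface rather than the axis, so I relied on the overlay instead.

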